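Inspect a beaker's seam with a probe held in the guide bush

TASK

First turn the lock ring on the inspection fixture by its orange peg, anticlockwise, up to its stop so that its white line meets the red mark. Then take the seam probe by its wooden handle out of its stand and lower it upright down the middle of the brass guide bush, never touching the bush or anything else of the fixture, until the red band on the rod is level with the bush's mouth. Finish still holding it there, centred and motionless in the gripper, with the ring still locked and everything else on the bench left where it was.

Things in the scene. Friction and masses are not known exactly. Their poses are not given: they have to be found in the camera images.
- fixture: Inspection fixture, fixed: round dark wood base (110 mm diameter), on it a copper beaker between three steel pillars; round aluminium cover plate (110 mm, top at 106 mm) with a brass guide bush in the middle and a steel lock ring round it. Origin: centre of the underside, z up through the bore. In its frame the ring's arm points pi - 0.6 + (joint lock) rad from +x. Red mark on the plate = locked.
- bore (a point): Centre of the guide bush's mouth, 128 mm above the bench: straight vertical bore, 22 mm diameter, 24 mm long, brass wall 6 mm thick (34 mm outer diameter); below it the beaker is open for another 82 mm.
- lock (a joint): Lock ring (86 mm outer diameter, top at 119 mm), turns about the bore's axis, 0 to 1.2 rad, growing anticlockwise from above. 1.2 is the stop and the locked mark (white line meets red mark). It starts somewhere between 0 and 0.5 and stays where it is left (friction about 0.1 N m, under 2 N at the peg).
- peg (a point): Top of the lock ring's orange peg: an upright round peg, 14 mm diameter, 45 mm tall above the ring's 12 mm wide arm (arm top at 117 mm, peg top at 162 mm above the bench), 62 mm from the bore's axis. It turns with the ring.
- stand: Probe stand, fixed to the bench: upright wooden block 56 x 56 mm, 110 mm high, with a 17 mm vertical hole right through its middle. Origin: centre of the underside.
- probe: Seam probe, loose, about 90 g. From the tip up: steel rod 8 mm thick, 100 mm long, with a red band; brass flange 32 mm diameter, 5 mm thick; square light-wood handle 18 x 18 mm, 60 mm tall. Hangs upright in the stand's hole, flange on the block's top. Origin: centre of the tip; z runs up the rod; x and y are square to the handle's faces.
- tip (a point): Tip of the probe: lower end of the rod, on its axis.
- band (a point): Middle of the red band on the rod, on its axis, 55 mm above the tip; the band is 12 mm long.
- handle (a point): On the probe's axis 137 mm above the tip, the place to grip: 32 mm above the flange's top, 28 mm below the handle's end.
- dish: Bystander: small square terracotta dish, 56 x 56 x 26 mm, origin under its centre.
- bench_block: Bystander: dark steel bench block, 75 x 55 x 25 mm, origin under its centre.
- tin: Bystander: round shallow open tin, 84 mm diameter, 36 mm high, origin under its centre.
- beaker: Bystander: loose copper beaker, 68 mm diameter at the rim, 85 mm high, origin under its centre.
- hammer: Bystander: wooden-handled hammer lying on the bench, about 260 mm long.
- pliers: Bystander: blue-handled pliers lying on the bench, 140 mm long.
Mind the look-alikes: they are no part of the job. Leave any turquoise look-alike of the probe alone.

How it is judged:
By the outcome, as a careful person would: the job done as asked, in the order asked, and still so for the second after the job is handed in, while the arm keeps its last pose, push and grip.
It also fails if it takes over 61 s, if anything falls off the work surface, if the arm or the gripper's body presses on something with over 40 N, if the wrist force passes 120 N, or if a joint passes its speed limit or range.

ROBOT

A 7-joint arm with a two-finger parallel gripper is mounted at the origin on the work surface. World frame = base frame: x ahead of the robot, y to its left, z up, the work surface at z = 0. Lengths are in m, angles in degrees, forces in N, time in s.
With the tool pointing down it reaches from about 0.425 to 0.95 m from the base axis. Payload 16.7 kg.
Tool frame: the origin (TCP) lies midway between the tips of the shut fingers; the grasp point (between the pads) lies 19 mm behind it; z points along the fingers, y is the line along which they close (so a half turn about z gives the same grasp; the last joint's range is limited). The gripper opens to 94 mm and grips with 3 to 60 N. Pads are 16 mm wide; open, the fingers measure 119 mm over their backs; the gripper's body (75 mm by 177 mm) begins 78 mm behind the grasp point.
Start: joints at [-73.31, 24.414, 4.234, 92.017, -1.954, 63.644, -3.845], TCP at [0.288, 0.61, 0.205] pointing down, gripper open.
Joint ranges: [-163.25, 163.25], [-28.42, 122.38], [-70.27, 78.77], [12.13, 141.07], [-58.53, 238.53], [9.26, 117.41], [-156.51, 156.51]. Speed limits (degrees/s): [108.29, 108.29, 136.94, 136.94, 172.46, 172.46, 172.46].

INTERFACE

Orientations are given as a 3x3 rotation matrix whose columns are the frame's x, y, z axes.
In Python, from station import r gives the robot as it stands.
- The arm moves only by the tool send_rows, never from a script. Its arguments are lists of equal length, an entry for each row: "jaw": the finger opening in m, from 0 to 0.094; "translation": the shift along the tool's x, y, z in m, a list of three; "yaw": the turn about the tool's z in rad. In form: {"jaw": [jaw, ...], "translation": [[x, y, z], ...], "yaw": [yaw, ...]}. A call has 1 to 12 rows; each row shifts and turns the commanded pose from where the row before left it, along the tool's axes as they then stand; what a row does not reach is not made up. A row lasts 1/10 s, in which the tool goes at most 50 mm and 8.59 degrees, less where a joint would pass 70% of its speed; a pose out of reach is approached as far as the arm can. A call is refused whole if a number of a shift passes 0.05 or a number of a turn 0.15, either way. A call with a gripper value outside its range is refused whole. The fingers move at their own pace and stop on an object; "grip_force" is the grip in N (left out, the last holds). Time passes only in rows, so rows that do not move let the fingers close. It gives the time, the measured TCP pose, the force, the opening and the grip force at its end, in the units of the state.
- r.get_state(): the state, without advancing time (a new reading comes with each control period).
- r.capture(name): name is "scene" or "top" or "wrist"; returns a dict with "img" (400x640x3 uint8, red, green, blue), "z_map" (400x640 float32, m along the optical axis (not along the pixel's ray), 0 where there is no reading), "intrinsics" (3x3 intrinsics, pixels), "R" (3x3) and "t" (3): a world point X has camera coordinates R X + t. Camera axes: x right, y down, z forward; pixel columns grow to the right and rows downward; lengths in m; the calibration is good to about 2 mm. A picture is of the moment at which its call begins.
- r.sign_off(): hands the job in; it is judged then, once.
Trained networks look in a picture, given as the dict that the camera call returned (one of the last four; its "shot" number tells which), for a name from the list of things; names that differ only in an ending like _2 or _b are one class to them, and where a whole thing is asked for, a point or a joint stands for the part that bears it (a point fixed in the world has none). Each returns a list of dicts, best first, with "score" (0 to 1); they miss things now and then, are a little off and sometimes report something else, mostly with a low value. They report only what shows in the picture. A call takes as long as a camera call. They do not tell look-alikes from the thing itself.
- r.spot_in(picture, label): "xy" ([column, row] as shares, 0 to 1, of the picture: columns of its width, rows of its height, amid what is visible of it).
- r.mark_of(picture, label): "xy" ([column, row] as shares, 0 to 1, of the picture: columns of its width, rows of its height: a listed point, or the origin of a listed thing).
The state is a dict: "t": time; "joint_pos": joint angles; "qvel": joint speeds; "joint_efforts": joint torques, N m; "tcp_pos": TCP position; "orientation": TCP orientation; "wrist_force": force on the tool from outside, world axes, zero at the start; "ft_torque": the same for the moment, N m; "gripper_width": finger opening in m; "gripper_force": force on a finger pad.
Only numpy, scipy, OpenCV 4.12 (cv2) and the standard library are available. Lean on these libraries where they do the work, as an engineer would, in place of code of your own. Each camera call takes 0.05 s, during which the arm holds its last target. There are 200 camera calls.

## Working session

There is one attempt and no reset: what is moved stays moved. The work goes in short steps, Python scripts to look and compute and a tool call to move; the robot and the scene stay as the last step left them, time stands still between calls to the robot, and variables do not carry over. Pictures are saved under pics/ and viewed, at most 10 in all, crops included, and the job is handed in when it is done.

Besides the shell and the picture viewer there is one more tool, called after "Request:" as name(argument=value, ...) on one line, values as JSON. send_rows: Moves the arm, as the interface text tells. Its arguments: {"type":"object","properties":{"jaw":{"type":"array","items":{"type":"number"}},"translation":{"type":"array","items":{"type":"array","items":{"type":"number"}}},"yaw":{"type":"array","items":{"type":"number"}},"grip_force":{"type":"number"}},"required":["jaw","translation","yaw"]}

```bash
mkdir -p pics; cat > h.py <<'E'
import numpy as np, cv2
from station import r
def px2w(c,u,v,z=None,plane=None):
    K=c["intrinsics"];d=np.linalg.inv(K)@np.array([u,v,1.])
    R,t=c["R"],c["t"]
    if plane is not None:
        o=-R.T@t; dw=R.T@d; return o+dw*(plane-o[2])/dw[2]
    return R.T@(d*z-t)
def cloud(c):
    z=c["z_map"];v,u=np.nonzero(z>0);zz=z[v,u]
    P=np.linalg.inv(c["intrinsics"])@np.stack([u*zz,v*zz,zz])
    return (c["R"].T@(P-c["t"][:,None])).T,u,v
def save(c,n,crop=None,s=1):
    i=c["img"][...,::-1]
    if crop: i=i[crop[1]:crop[3],crop[0]:crop[2]]
    cv2.imwrite("pics/"+n,cv2.resize(i,None,fx=s,fy=s,interpolation=cv2.INTER_CUBIC))
E
python3 - <<'E'
from h import *
s=r.get_state();print(s)
a=r.capture("scene");b=r.capture("top")
save(a,"s1.png");save(b,"t1.png")
np.set_printoptions(precision=4,suppress=True)
for n,c in(("scene",a),("top",b)):
    print(n,c["R"],c["t"],c["intrinsics"])
    for l in("bore","peg","handle","probe","stand","fixture"):
        for m in r.mark_of(c,l)[:3]: 
            u,v=m["xy"][0]*640,m["xy"][1]*400
            print(l,round(m["score"],2),round(u),round(v),px2w(c,u,v,plane=dict(bore=.128,peg=.162,handle=.142,probe=.01,stand=0,fixture=0)[l]))
E
```

```text
{'t': 0.0, 'joint_pos': array([-73.30942998,  24.45004645,   4.23191959,  92.05200752,
        -1.95341921,  63.64457623,  -3.84395707]), 'qvel': array([-0.04650918,  0.03291738, -0.06292536,  0.0221324 ,  0.04684967,
       -0.07724686,  0.01112453]), 'joint_efforts': array([ 2.59929977e-03, -9.35818219e+01,  3.66837166e+00, -4.54171908e+01,
       -4.86765301e-02,  2.06234265e-02,  1.71163374e-04]), 'tcp_pos': array([0.28784745, 0.61005537, 0.20477313]), 'orientation': array([[-9.04396490e-01,  4.26692841e-01, -4.56695550e-04],
       [ 4.26693072e-01,  9.04395678e-01, -1.21663390e-03],
       [-1.06095492e-04, -1.29518825e-03, -9.99999156e-01]]), 'wrist_force': array([-0.18019355,  0.4026861 ,  0.3308927 ]), 'ft_torque': array([ 0.05645924, -0.03753819, -0.0287788 ]), 'gripper_force': 0.0, 'gripper_width': 0.09409852447152352}
scene [[ 0.6426  0.7661  0.0121]
 [ 0.4368 -0.3533 -0.8273]
 [-0.6295  0.5369 -0.5617]] [-0.3947 -0.1371  1.5748] [[415.389    0.     322.1329]
 [  0.     415.389  200.1477]
 [  0.       0.       1.    ]]
bore 0.72 348 183 [0.5594 0.1441 0.128 ]
peg 0.64 348
[... 365 characters left out ...]
 [0.5701 0.1257 0.    ]
top [[-0.0253 -0.9997 -0.0027]
 [-0.9973  0.0254 -0.0693]
 [ 0.0694  0.0009 -0.9976]] [0.0263 0.5961 1.2737] [[456.2045   0.     318.0584]
 [  0.     456.2045 188.3912]
 [  0.       0.       1.    ]]
bore 0.82 271 200 [0.5628 0.1329 0.128 ]
peg 0.57 250 219 [0.5134 0.1833 0.162 ]
peg 0.56 318 224 [0.4974 0.0139 0.162 ]
handle 0.64 429 195 [ 0.5634 -0.2731  0.142 ]
handle 0.58 388 224 [ 0.4924 -0.1659  0.142 ]
handle 0.51 394 185 [ 0.5919 -0.1853  0.142 ]
probe 0.72 418 194 [ 0.5752 -0.2731  0.01  ]
probe 0.71 166 204 [0.5628 0.4463 0.01  ]
probe 0.68 381 223 [ 0.4941 -0.1647  0.01  ]
stand 0.86 381 190 [ 0.589 -0.171  0.   ]
fixture 0.65 278 202 [0.5615 0.1279 0.    ]
```

View pics/s1.png

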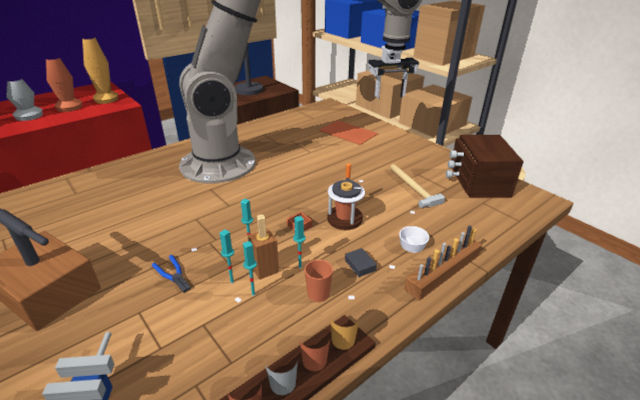

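View pics/t1.png

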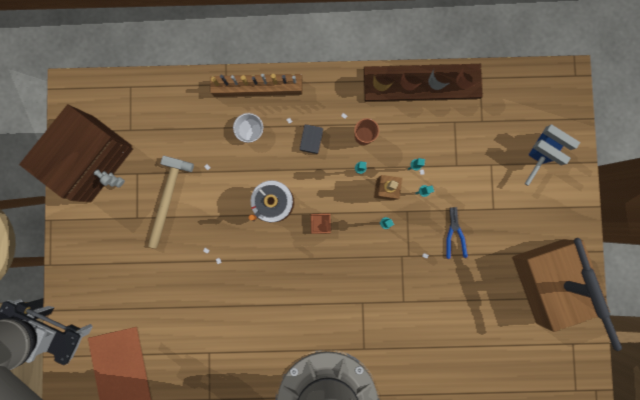

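The overview shows the fixture at (271,200) in the top view, with the orange peg at about (251,217). The stand, with the light-wood handle, is at (390,187), and four turquoise look-alikes surround it.

```bash
python3 - <<'E'
from h import *
np.set_printoptions(precision=4,suppress=True)
s=r.get_state();Rt=s["orientation"]
c=r.capture("wrist")
o=-c["R"].T@c["t"]; print("cam in tool",Rt.T@(o-s["tcp_pos"]),"axes cols in tool\n",Rt.T@c["R"].T,c["intrinsics"])
print("tool delta up .15",Rt.T@(np.array([.50,.13,.36])-s["tcp_pos"]))
b=r.capture("top")
i=b["img"][...,::-1]
A=cv2.resize(i[165:235,230:320],None,fx=6.6,fy=6.6,interpolation=2)[:460]
cv2.imwrite("pics/t2.png",A)
P,u,v=cloud(b)
# heights near stand
m=(abs(P[:,0]-.59)<.16)&(abs(P[:,1]+.18)<.16)&(P[:,2]>.13)
for x in np.c_[P[m],u[m],v[m]]: print(x)
E
```

```text
cam in tool [ 0.0667  0.0003 -0.1801] axes cols in tool
 [[-0.0001 -0.9728 -0.2316]
 [ 1.      0.0002 -0.0011]
 [ 0.0011 -0.2316  0.9728]] [[280.6852   0.     322.3188]
 [  0.     280.6852 204.027 ]
 [  0.       0.       1.    ]]
tool delta up .15 [-0.3967 -0.3441 -0.1545]
[  0.6569  -0.246    0.1662 419.     158.    ]
[  0.6577  -0.2499   0.16   420.     158.    ]
[  0.6571  -0.2516   0.1639 421.     158.    ]
[  0.6563  -0.2439   0.1522 417.     159.    ]
[  0.655   -0.2443   0.1618 418.     159.    ]
[  0.6545  -0.2461   0.1651 419.     159.    ]
[  0.6553  -0.25     0.159  420.     159.    ]
[  0.6547  -0.2516   0.163  421.     159.    ]
[  0.6546  -0.2542   0.163  422.     159.    ]
[  0.6544  -0.2565   0.164  423.     159.    ]
[  0.6542  -0.2588   0.165  424.     159.    ]
[  0.6546  -0.262    0.1619 425.     159.    ]
[  0.6556  -0.2443   0.1382 416.     160.    ]
[  0.6542  -0.2445   0.1489 417.     160.    ]
[  0.6521  -0.2435   0.1648 418.     160.    ]
[  0.6523  -0.2465   0.1629 419.     160.    ]
[  0.6526  -0.2498   0.1596 420.     160.    ]
[  0.6515  -0.2503   0.1683
[... 15017 characters left out ...]
.4901  -0.164    0.1666 389.     225.    ]
[  0.49    -0.1672   0.1626 390.     225.    ]
[  0.49    -0.1695   0.1635 391.     225.    ]
[  0.4898  -0.1728   0.1585 392.     225.    ]
[  0.4898  -0.175    0.1606 393.     225.    ]
[  0.4875  -0.1597   0.144  386.     226.    ]
[  0.4877  -0.1594   0.1636 387.     226.    ]
[  0.4876  -0.1621   0.1624 388.     226.    ]
[  0.4876  -0.1645   0.1629 389.     226.    ]
[  0.4876  -0.1665   0.1661 390.     226.    ]
[  0.4874  -0.1698   0.1609 391.     226.    ]
[  0.4847  -0.1612   0.1332 386.     227.    ]
[  0.485   -0.1611   0.1513 387.     227.    ]
[  0.4852  -0.1618   0.1636 388.     227.    ]
[  0.4852  -0.1638   0.1667 389.     227.    ]
```

View pics/t2.png

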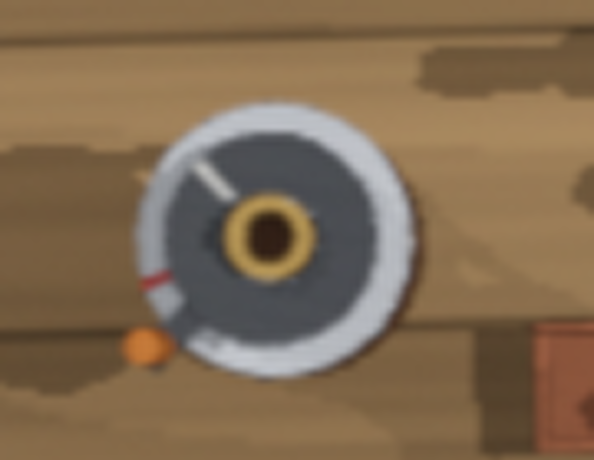

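The top crop shows the bush at (270,237), the orange peg at (148,347), the white line at about 44° in the world and the red mark at about 111°. That means roughly 67° anticlockwise to go. I'm moving above the fixture.

Request:
send_rows(jaw=[0.094,0.094,0.094,0.094,0.094,0.094,0.06,0.04,0.04,0.04,0.04,0.04], translation=[[-0.035,-0.026,-0.01],[-0.035,-0.026,-0.01],[-0.035,-0.026,-0.01],[-0.035,-0.026,-0.01],[-0.035,-0.026,-0.01],[-0.035,-0.026,-0.01],[-0.035,-0.026,0],[-0.035,-0.026,0],[-0.035,-0.026,0],[-0.035,-0.026,0],[-0.035,-0.026,0],[-0.03,-0.026,0]], yaw=[0,0,0,0,0,0,0,0,0,0,0,0])

```text
t: 2.0
tcp_pos: [0.5311, 0.1492, 0.2657]
orientation: [[-0.904, 0.427, 0.001], [0.427, 0.904, 0.0], [-0.0, 0.0, -1.0]]
wrist_force: [0.2, 0.1, 0.5]
gripper_width: 0.0497
gripper_force: 0.0
```

Request:
send_rows(jaw=[0.04,0.04,0.04], translation=[[0,0,0],[0,0,0],[0,0,0]], yaw=[0.13,0.13,0.12])

```text
t: 2.3
tcp_pos: [0.5303, 0.1508, 0.2656]
orientation: [[-0.677, 0.736, 0.0], [0.736, 0.677, 0.0], [0.0, 0.0, -1.0]]
wrist_force: [-0.1, -0.1, -0.8]
gripper_width: 0.0399
gripper_force: 0.0
```

```bash
cat >> h.py <<'E'
np.set_printoptions(precision=4,suppress=True)
def circ(P,x0,y0,rad,z0,z1):
    m=(np.hypot(P[:,0]-x0,P[:,1]-y0)<rad)&(P[:,2]>z0)&(P[:,2]<z1);return P[m]
E
python3 - <<'E'
from h import *
s=r.get_state();print(s["t"],s["tcp_pos"],s["orientation"],s["gripper_width"],s["joint_pos"])
c=r.capture("wrist");save(c,"w1.png")
for l,z in(("bore",.128),("peg",.162)):
    for m in r.mark_of(c,l)[:2]:
        u,v=m["xy"][0]*640,m["xy"][1]*400;print(l,m["score"],u,v,px2w(c,u,v,plane=z))
P,u,v=cloud(c)
hsv=cv2.cvtColor(c["img"],cv2.COLOR_RGB2HSV)[v,u]
m=(hsv[:,0]>8)&(hsv[:,0]<20)&(hsv[:,1]>170)&(P[:,2]>.155)&(P[:,2]<.17)
Q=P[m];print("orange top",len(Q),Q.mean(0),Q.min(0),Q.max(0))
Q=circ(P,.561,.132,.06,.124,.132);(x,y),rad=cv2.minEnclosingCircle(Q[:,:2].astype(np.float32));print("bush",len(Q),x,y,rad,Q[:,2].mean())
E
```

```text
2.3 [0.5303 0.1508 0.2656] [[-0.6771  0.7359  0.0001]
 [ 0.7359  0.6771  0.0001]
 [ 0.      0.0002 -1.    ]] 0.039896238009282145 [-41.8934   9.9731  22.22   104.902   -4.12    65.8988  24.3232]
bore 0.71 332.416 224.2 [0.5618 0.1342 0.128 ]
peg 0.9 332.928 174.07999999999998 [0.5177 0.1804 0.162 ]
orange top 140 [0.5192 0.1811 0.1624] [0.5133 0.1747 0.1552] [0.5255 0.1875 0.1647]
bush 378 0.562468945980072 0.13536971807479858 0.01715724729001522 0.12847763315325247
```

View pics/w1.png

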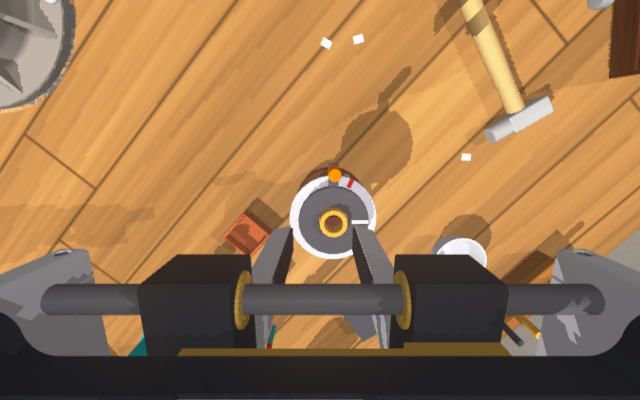

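The wrist view has the peg at (333,175), the bush at (333,222), the red mark at (350,183) and the white line at (362,222). I'm lowering onto the peg and gripping it lightly.

Request:
send_rows(jaw=[0.04,0.04,0.04,0.04,0.04,0.04,0.01,0.01,0.01,0.01,0.01], translation=[[0.0295,0.0125,0],[0,0,0],[0,0,0.044],[0,0,0.044],[0,0,0.044],[0,0,0],[0,0,0],[0,0,0],[0,0,0],[0,0,0],[0,0,0]], yaw=[0,0,0,0,0,0,0,0,0,0,0], grip_force=6)

```text
t: 3.55
tcp_pos: [0.52, 0.1817, 0.135]
orientation: [[-0.682, 0.731, 0.002], [0.732, 0.682, 0.001], [-0.0, 0.002, -1.0]]
wrist_force: [-1.6, -1.1, 7.9]
gripper_width: 0.0135
gripper_force: 6.0
```

```bash
python3 - <<'E'
from h import *
s=r.get_state();R=s["orientation"];p=s["tcp_pos"];print(s["t"],p,s["gripper_width"],s["wrist_force"],s["ft_torque"])
C=np.array([.5623,.1350])
d=p[:2]-C;th=np.arctan2(d[1],d[0]);print("r",np.hypot(*d),"peg ang",np.degrees(th),"tool y ang",np.degrees(np.arctan2(R[1,1],R[0,1])))
# arc rows: dtheta per row, tool yaw = -dtheta
for dth in(.13,.10):
    phi=np.arctan2(R[1,0],R[0,0])
    n=np.array([np.cos(th+dth),np.sin(th+dth)])*.0620-np.array([np.cos(th),np.sin(th)])*.0620
    print(dth,R[:2,:2].T@n)
E
```

```text
3.55 [0.52   0.1817 0.135 ] 0.0135166506903464 [-1.6452 -1.0798  7.8677] [-0.1767  0.2857  0.0472]
r 0.06303725443161992 peg ang 132.16827768744864 tool y ang 42.98764536526242
0.13 [-0.0004 -0.008 ]
0.1 [-0.0002 -0.0062]
```

Request:
send_rows(jaw=[0.01,0.01,0.01,0.01,0.01,0.01,0.01,0.01,0.01,0.01], translation=[[0,0,-0.001],[-0.0005,-0.008,0],[-0.0005,-0.008,0],[-0.0005,-0.008,0],[-0.0005,-0.008,0],[-0.0005,-0.008,0],[-0.0005,-0.008,0],[-0.0005,-0.008,0],[-0.0005,-0.008,0],[0,0,0]], yaw=[0,-0.13,-0.13,-0.13,-0.13,-0.13,-0.13,-0.13,-0.13,0])

```text
t: 4.55
tcp_pos: [0.5012, 0.1219, 0.1351]
orientation: [[-0.976, -0.219, 0.001], [-0.219, 0.976, 0.0], [-0.001, 0.0, -1.0]]
wrist_force: [-0.8, -1.6, 4.9]
gripper_width: 0.0137
gripper_force: 6.0
```

```bash
cat > pegs.py <<'E'
from h import *
s=r.get_state();R=s["orientation"];p=s["tcp_pos"];print(s["t"],p,s["gripper_width"],s["wrist_force"],s["ft_torque"])
C=np.array([.5623,.1350]);d=p[:2]-C
print("r",np.hypot(*d),"peg ang",np.degrees(np.arctan2(d[1],d[0])),"tool y ang",np.degrees(np.arctan2(R[1,1],R[0,1])))
E
python3 pegs.py
```

```text
4.55 [0.5012 0.1219 0.1351] 0.01365205410520106 [-0.7808 -1.6301  4.8901] [-0.3183  0.2972  0.0034]
r 0.062472374126596876 peg ang -167.8945125463941 tool y ang 102.63333135462867
```

Request:
send_rows(jaw=[0.01,0.01,0.01,0.01], translation=[[-0.0001,-0.0031,0],[-0.0001,-0.0031,0],[0,-0.0015,0],[0,0,0]], yaw=[-0.05,-0.05,-0.02,0])

```text
t: 4.95
tcp_pos: [0.5029, 0.1162, 0.135]
orientation: [[-0.944, -0.329, -0.0], [-0.329, 0.944, 0.001], [-0.0, 0.001, -1.0]]
wrist_force: [-3.8, 2.2, 7.0]
gripper_width: 0.0138
gripper_force: 6.0
```

```bash
python3 pegs.py
```

```text
4.95 [0.5029 0.1162 0.135 ] 0.013836063559932776 [-3.8115  2.2207  6.9572] [ 0.518   0.9617 -0.0036]
r 0.06225605316547638 peg ang -162.43294710120514 tool y ang 109.2342584961551
```

Request:
send_rows(jaw=[0.01,0.01,0.01,0.01], translation=[[0,-0.0015,0],[0,-0.0015,0],[0,-0.001,0],[0,0,0]], yaw=[0,0,0,0])

```text
t: 5.35
tcp_pos: [0.5038, 0.1139, 0.135]
orientation: [[-0.944, -0.33, -0.001], [-0.33, 0.944, 0.002], [-0.0, 0.002, -1.0]]
wrist_force: [-7.5, 9.7, 6.9]
gripper_width: 0.0181
gripper_force: 6.0
```

```bash
python3 pegs.py; python3 - <<'E'
from h import *
c=r.capture("wrist");save(c,"w2.png",(200,100,460,260),3)
E
```

```text
5.35 [0.5038 0.1139 0.135 ] 0.01814569082788446 [-7.4573  9.72    6.8835] [ 2.5822  1.7656 -0.0098]
r 0.062181988699879405 peg ang -160.1994171372756 tool y ang 109.26174551161822
```

View pics/w2.png

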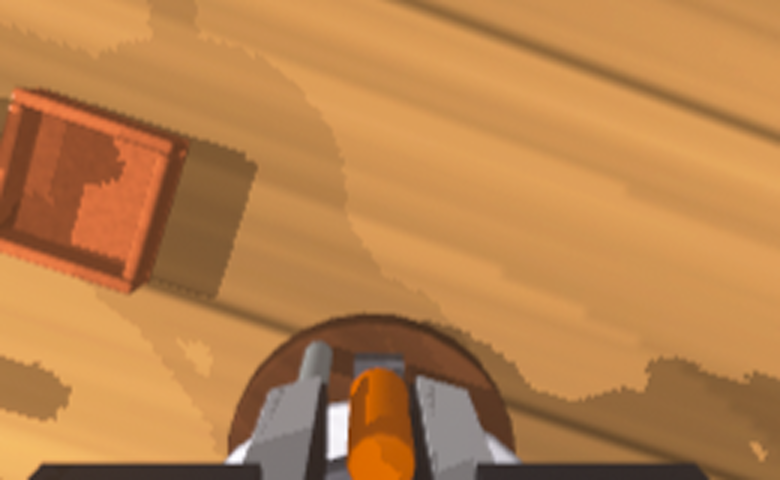

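Resistance rose and the jaw spread, so the ring is at its stop. I'm releasing, rising and checking.

Request:
send_rows(jaw=[0.03,0.04,0.04,0.04,0.04,0.04,0.04,0.04], translation=[[0,0.002,0],[0,0.001,0],[0,0,0],[0,0,-0.04],[0,0,-0.045],[0,0,-0.045],[0,0,-0.03],[0,0,0]], yaw=[0,0,0,0,0,0,0,0])

```text
t: 6.2
tcp_pos: [0.5052, 0.1147, 0.2987]
orientation: [[-0.944, -0.331, 0.006], [-0.331, 0.944, 0.002], [-0.006, 0.0, -1.0]]
wrist_force: [-0.3, -0.1, -1.2]
gripper_width: 0.0397
gripper_force: 0.0
```

```bash
python3 - <<'E'
from h import *
s=r.get_state();print(s["t"],s["tcp_pos"],s["orientation"],s["wrist_force"],s["ft_torque"])
c=r.capture("wrist");save(c,"w3.png",(220,120,440,280),3.6)
P,u,v=cloud(c)
hsv=cv2.cvtColor(c["img"],cv2.COLOR_RGB2HSV)[v,u]
m=(hsv[:,0]>8)&(hsv[:,0]<20)&(hsv[:,1]>170)&(P[:,2]>.155)&(P[:,2]<.17)
Q=P[m];g=Q.mean(0);print("peg",len(Q),g)
Q=circ(P,.562,.135,.03,.124,.133);(x,y),rad=cv2.minEnclosingCircle(Q[:,:2].astype(np.float32));print("bush",len(Q),x,y,rad,Q[:,2].mean())
print("ang",np.degrees(np.arctan2(g[1]-y,g[0]-x)))
for m in r.mark_of(c,"bore")[:1]:
    print(m["score"],px2w(c,m["xy"][0]*640,m["xy"][1]*400,plane=.128))
E
```

```text
6.2 [0.5052 0.1147 0.2987] [[-0.9436 -0.3311  0.0059]
 [-0.3311  0.9436  0.0024]
 [-0.0064  0.0003 -1.    ]] [-0.3405 -0.0728 -1.1818] [ 0.1008 -0.0048 -0.041 ]
peg 107 [0.5023 0.1159 0.1624]
bush 306 0.5622830986976624 0.13600358366966248 0.017043812200427055 0.1283460865915074
ang -161.49256018325795
0.81 [0.5592 0.1391 0.128 ]
```

View pics/w3.png

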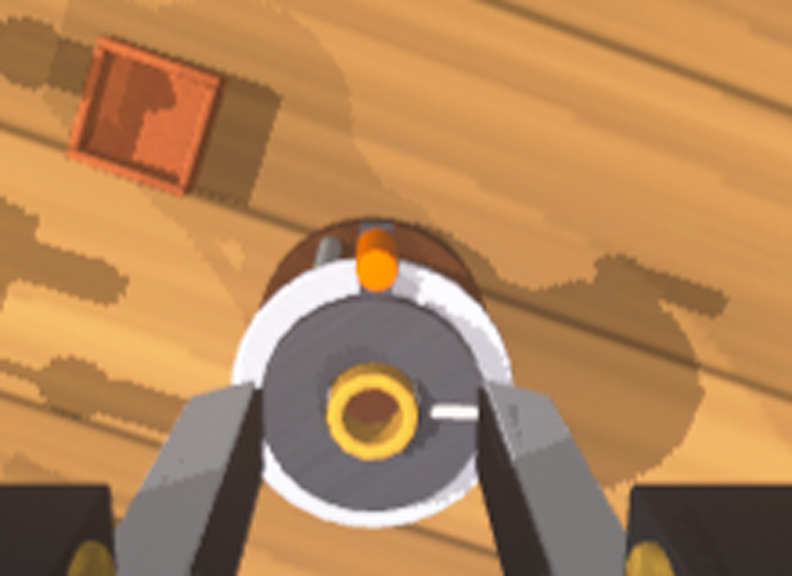

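Request:
send_rows(jaw=[0.04,0.04,0.04,0.04,0.04,0.04,0.04,0.04,0.04], translation=[[-0.002,-0.043,0],[-0.002,-0.043,0],[-0.002,-0.043,0],[-0.002,-0.043,0],[-0.002,-0.043,0],[-0.002,-0.043,0],[-0.002,-0.043,0],[0,0,0],[0,0,0]], yaw=[0,0,0,0,0,0,0,0,0])

```text
t: 7.2
tcp_pos: [0.6161, -0.1656, 0.2924]
orientation: [[-0.944, -0.33, -0.003], [-0.33, 0.944, -0.0], [0.003, 0.001, -1.0]]
wrist_force: [0.8, 0.7, 0.0]
gripper_width: 0.0398
gripper_force: 0.0
```

```bash
python3 - <<'E'
from h import *
s=r.get_state();print(s["t"],s["tcp_pos"],s["orientation"],s["joint_pos"])
b=r.capture("top");c=r.capture("wrist")
A=cv2.resize(b["img"][165:235,230:320,::-1],None,fx=5,fy=5,interpolation=2)
B=cv2.resize(c["img"][80:300,180:480,::-1],None,fx=1.5,fy=1.5,interpolation=2)
W=np.zeros((600,800,3),np.uint8);W[:330,:450]=B;W[:350,450:800]=A[:,:350];cv2.imwrite("pics/w4.png",W[:360])
P,u,v=cloud(c)
for l,z in(("handle",.147),):
    for m in r.mark_of(c,l): print(l,m["score"],m["xy"],px2w(c,m["xy"][0]*640,m["xy"][1]*400,plane=z))
Q=circ(P,.59,-.178,.03,.168,.185)
if len(Q): print(len(Q),Q.mean(0),cv2.minAreaRect(Q[:,:2].astype(np.float32)))
Q=circ(P,.59,-.178,.05,.105,.1125)
print(len(Q),Q.mean(0),cv2.minAreaRect(Q[:,:2].astype(np.float32)))
E
```

```text
7.2 [ 0.6161 -0.1656  0.2924] [[-0.9439 -0.3303 -0.0031]
 [-0.3303  0.9439 -0.0002]
 [ 0.003   0.0008 -1.    ]] [ -7.6063  18.1453  21.9225  91.796   -6.9835  71.5934 124.8439]
handle 0.84 [0.4927, 0.437] [ 0.5958 -0.18    0.147 ]
handle 0.72 [0.5633, 0.576] [ 0.6418 -0.1057  0.147 ]
handle 0.71 [0.3837, 0.4858] [ 0.6451 -0.2503  0.147 ]
handle 0.61 [0.557, 0.2258] [ 0.4936 -0.1679  0.147 ]
handle 0.56 [0.3867, 0.323] [ 0.5725 -0.2687  0.147 ]
285 [ 0.5923 -0.1787  0.1756] ((0.5928506255149841, -0.17874690890312195), (0.017585117369890213, 0.01826845481991768), 64.81025695800781)
1333 [ 0.5911 -0.1807  0.111 ] ((0.592647910118103, -0.1798582673072815), (0.055939316749572754, 0.05601098760962486), 80.35558319091797)
```

View pics/w4.png

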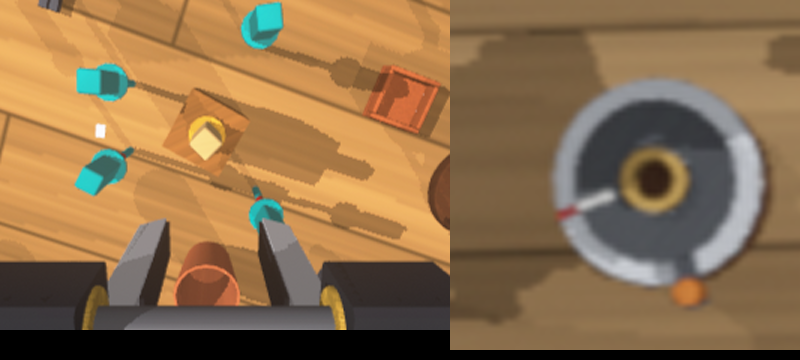

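Top crop at right: the white line meets the red mark, so the ring is locked. Left: the probe handle is at (205,140) in the stand, clear of the turquoise ones. Handle centre is (0.5928,-0.1787), with its faces at about 65°. I'm aligning above it.

Request:
send_rows(jaw=[0.04,0.04,0.04,0.04,0.04,0.04,0.04,0.04,0.04,0.04], translation=[[0,0,0],[0,0,0],[0,0,0],[0,0,0],[0,0,0],[0,0,0],[0.0155,-0.022,0],[0,0,0.04],[0,0,0.035],[0,0,0]], yaw=[0.13,0.13,0.13,0.13,0.13,0.13,0,0,0,0])

```text
t: 8.35
tcp_pos: [0.5911, -0.1759, 0.2158]
orientation: [[-0.905, 0.425, -0.006], [0.425, 0.905, 0.001], [0.006, -0.001, -1.0]]
wrist_force: [-0.0, 0.6, 0.2]
gripper_width: 0.0398
gripper_force: 0.0
```

```bash
cat > st.py <<'E'
from h import *
import sys
s=r.get_state();R=s["orientation"];print(s["t"],s["tcp_pos"],"yang",np.degrees(np.arctan2(R[1,1],R[0,1])),R,s["gripper_width"],s["wrist_force"],s["ft_torque"])
E
python3 st.py; python3 - <<'E'
from h import *
c=r.capture("wrist")
P,u,v=cloud(c)
Q=circ(P,.593,-.179,.02,.168,.185);print(len(Q))
if len(Q)>5: print(Q.mean(0),cv2.minAreaRect(Q[:,:2].astype(np.float32)))
Q=circ(P,.593,-.179,.05,.105,.1125)
if len(Q)>5: print(len(Q),Q.mean(0),cv2.minAreaRect(Q[:,:2].astype(np.float32)))
save(c,"w5.png",(180,80,480,300),2)
E
```

```text
8.35 [ 0.5911 -0.1759  0.2158] yang 64.84124306461854 [[-0.9051  0.4251 -0.0059]
 [ 0.4251  0.9051  0.0013]
 [ 0.0059 -0.0013 -1.    ]] 0.03981183803794163 [-0.0261  0.5533  0.1853] [0.0652 0.018  0.0166]
473
[ 0.5918 -0.1783  0.1754] ((0.5926307439804077, -0.17869606614112854), (0.01667308807373047, 0.017846999689936638), 65.18018341064453)
1817 [ 0.5883 -0.1787  0.111 ] ((0.5927996635437012, -0.1802818477153778), (0.05605301633477211, 0.0565042644739151), 80.34321594238281)
```

View pics/w5.png

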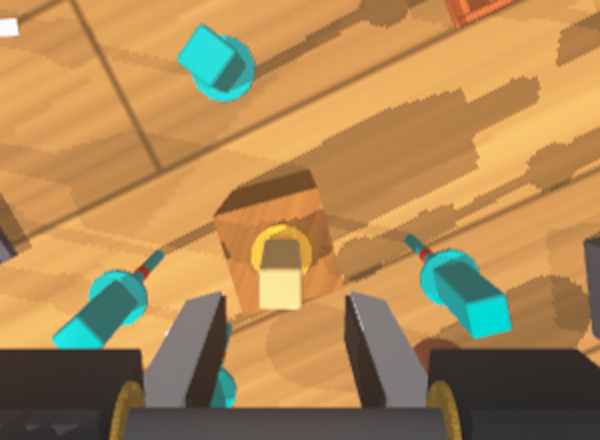

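The handle, at (280,285), sits between the fingers, with about 90 mm to the nearest look-alike. I'm lowering and gripping.

Request:
send_rows(jaw=[0.04,0.04,0.04,0.04,0.04,0.01,0.01,0.01,0.01,0.01,0.01], translation=[[-0.0026,-0.002,0],[0,0,0.04],[0,0,0.04],[0,0,0.008],[0,0,0],[0,0,0],[0,0,0],[0,0,0],[0,0,0],[0,0,0],[0,0,0]], yaw=[0,0,0,0,0,0,0,0,0,0,0], grip_force=30)

```text
t: 9.5
tcp_pos: [0.5956, -0.1811, 0.1328]
orientation: [[-0.904, 0.427, 0.002], [0.427, 0.904, -0.0], [-0.002, 0.001, -1.0]]
wrist_force: [-0.3, 0.8, 9.0]
gripper_width: 0.0178
gripper_force: 30.0
```

```bash
python3 st.py
```

```text
9.5 [ 0.5956 -0.1811  0.1328] yang 64.74166866139471 [[-0.9044  0.4267  0.0018]
 [ 0.4267  0.9044 -0.0001]
 [-0.0017  0.0007 -1.    ]] 0.0178336844026021 [-0.3432  0.8191  8.9782] [ 0.1851  0.3996 -0.0235]
```

The grip is about 4 mm off along the pads because the arm had not settled. I'm regripping centred.

Request:
send_rows(jaw=[0.03,0.03,0.03,0.03,0.03,0.03,0.01,0.01,0.01,0.01,0.01], translation=[[0,0,0],[0,0,0],[0.0038,0,0.004],[0,0,0],[0,0,0],[0,0,0],[0,0,0],[0,0,0],[0,0,0],[0,0,0],[0,0,0]], yaw=[0,0,0,0,0,0,0,0,0,0,0], grip_force=35)

```text
t: 10.6
tcp_pos: [0.5914, -0.1793, 0.1275]
orientation: [[-0.904, 0.427, -0.0], [0.427, 0.904, -0.0], [-0.0, -0.0, -1.0]]
wrist_force: [0.0, -0.7, 0.7]
gripper_width: 0.0176
gripper_force: 35.0
```

```bash
python3 st.py
```

```text
10.6 [ 0.5914 -0.1793  0.1275] yang 64.73965151798451 [[-0.9044  0.4267 -0.    ]
 [ 0.4267  0.9044 -0.    ]
 [-0.     -0.     -1.    ]] 0.017624039319532422 [ 0.008  -0.7448  0.6891] [-0.0206 -0.0637  0.0064]
```

Request:
send_rows(jaw=[0.01,0.01,0.01,0.01,0.01,0.01,0.01,0.01,0.01,0.01], translation=[[0,0,-0.01],[0,0,-0.02],[0,0,-0.025],[0,0,-0.03],[0,0,-0.03],[0,0,-0.03],[0,0,-0.03],[0,0,-0.015],[0,0,0],[0,0,0]], yaw=[0,0,0,0,0,0,0,0,0,0])

```text
t: 11.6
tcp_pos: [0.5911, -0.1792, 0.3166]
orientation: [[-0.904, 0.427, -0.001], [0.427, 0.904, 0.0], [0.001, -0.0, -1.0]]
wrist_force: [-0.6, -1.0, -1.6]
gripper_width: 0.0178
gripper_force: 35.0
```

```bash
python3 st.py; python3 - <<'E'
from h import *
s=r.get_state();R=s["orientation"];p=s["tcp_pos"];C=np.array([.5623,.1355])
print("tool move to bore",R.T@np.r_[C-p[:2],0])
a=r.capture("scene");c=r.capture("wrist")
A=a["img"][100:300,200:400,::-1];A=cv2.resize(A,None,fx=2,fy=2,interpolation=2)
B=cv2.resize(c["img"][100:300,220:420,::-1],None,fx=2,fy=2,interpolation=2)
cv2.imwrite("pics/w6.png",np.hstack([A,B]))
P,u,v=cloud(c);L=(P-p)@R
m=(abs(L[:,0])<.03)&(abs(L[:,1])<.03)&(L[:,2]>.01)&(L[:,2]<.14)
L=L[m];
for z in np.arange(.01,.14,.01):
    k=(L[:,2]>=z)&(L[:,2]<z+.01);Q=L[k]
    if len(Q):print(round(z,3),len(Q),Q.min(0),Q.max(0),Q.mean(0))
for l in("tip","band"):
    for cc in(a,c):
        for mm in r.mark_of(cc,l)[:3]: print(l,mm["score"],np.array(mm["xy"])*[640,400])
E
```

```text
11.6 [ 0.5911 -0.1792  0.3166] yang 64.74759719149218 [[-0.9044  0.4266 -0.0008]
 [ 0.4266  0.9044  0.0002]
 [ 0.0008 -0.0001 -1.    ]] 0.017793431535831288 [-0.5773 -0.9598 -1.601 ] [ 0.017   0.02   -0.0021]
tool move to bore [0.1603 0.2723 0.0001]
0.01 375 [ 0.004  -0.0147  0.0102] [0.0151 0.0152 0.016 ] [0.0101 0.0002 0.0123]
0.06 16 [ 0.0019 -0.003   0.0606] [0.0035 0.0033 0.0698] [0.0029 0.0003 0.0649]
0.07 19 [ 0.0012 -0.0031  0.0703] [0.0031 0.0034 0.0792] [ 0.0024 -0.0001  0.0746]
0.08 21 [ 0.001  -0.0033  0.0801] [0.0032 0.0036 0.0893] [0.0023 0.0003 0.0846]
0.09 18 [ 0.0009 -0.0034  0.0902] [0.0031 0.0037 0.0999] [0.0023 0.0001 0.0954]
0.1 16 [ 0.0005 -0.0036  0.1016] [0.0031 0.0038 0.1093] [0.0022 0.0001 0.1054]
0.11 6 [ 0.002  -0.0025  0.1112] [0.0032 0.0028 0.1147] [0.0026 0.0001 0.1127]
tip 0.87 [260.416 206.6  ]
tip 0.84 [231.68 281.68]
tip 0.74 [253.696 291.12 ]
tip 0.83 [321.792 199.68 ]
tip 0.77 [270.272 189.4  ]
tip 0.62 [370.304 190.12 ]
band 0.87 [251.584 278.6  ]
band 0.82 [227.2 265.4]
band 0.68 [301.632 250.08 ]
band 0.92 [268.928 199.8  ]
band 0.63 [325.12 215.6 ]
band 0.62 [380.032 190.92 ]
```

View pics/w6.png

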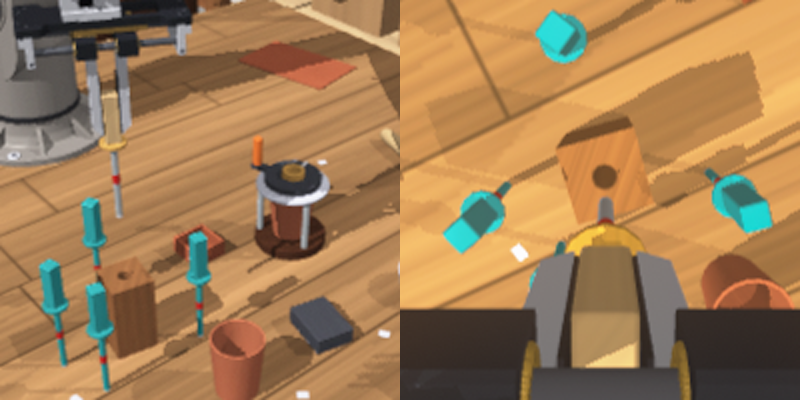

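Left: the probe is held upright, with the rod tip at (120,215). The ring and look-alikes are undisturbed. Right: the rod tip is at (605,205) and the empty stand hole at (605,178). The rod axis is about 0.9 mm from the tool axis. I'm carrying it above the bush.

Request:
send_rows(jaw=[0.01,0.01,0.01,0.01,0.01,0.01,0.01,0.01,0.01,0.01,0.01,0.01], translation=[[0.007,0.012,0],[0.014,0.0234,0],[0.018,0.0304,0],[0.018,0.0304,0],[0.018,0.0304,0],[0.018,0.0304,0],[0.018,0.0304,0],[0.018,0.0304,0],[0.014,0.0234,0],[0.01,0.0172,0],[0.0062,0.0104,0],[0.002,0.004,0]], yaw=[0,0,0,0,0,0,0,0,0,0,0,0])

```text
t: 13.1
tcp_pos: [0.5615, 0.1377, 0.3173]
orientation: [[-0.905, 0.425, -0.0], [0.425, 0.905, 0.0], [0.0, -0.0, -1.0]]
wrist_force: [-0.2, 0.0, -1.8]
gripper_width: 0.018
gripper_force: 35.0
```

Request:
send_rows(jaw=[0.01,0.01,0.01,0.01], translation=[[0,0,0],[0,0,0],[0,0,0],[0,0,0]], yaw=[0,0,0,0])

```text
t: 13.5
tcp_pos: [0.5621, 0.1354, 0.3175]
orientation: [[-0.904, 0.428, 0.0], [0.428, 0.904, -0.0], [-0.0, -0.0, -1.0]]
wrist_force: [-0.3, -0.5, -1.1]
gripper_width: 0.0178
gripper_force: 35.0
```

```bash
cat > meas.py <<'E'
from h import *
s=r.get_state();R=s["orientation"];p=s["tcp_pos"]
for k in range(2):
    c=r.capture("wrist");P,u,v=cloud(c);L=(P-p)@R
    zb=p[2]-.128
    rod=L[(abs(L[:,0])<.01)&(abs(L[:,1])<.01)&(L[:,2]>.055)&(L[:,2]<.112)]
    print("rod xmax, y",np.percentile(rod[:,0],95) if len(rod) else 0,rod[:,1].min(),rod[:,1].max(),rod[:,2].max())
    fl=L[(np.hypot(L[:,0],L[:,1])<.022)&(L[:,2]>.009)&(L[:,2]<.018)]
    print("flange",fl[:,0].max(),fl[:,1].min(),fl[:,1].max())
    b=L[(np.hypot(L[:,0],L[:,1])<.03)&(abs(L[:,2]-zb)<.003)]
    if len(b)<10: print("no bush",len(b));continue
    (x,y),rad=cv2.minEnclosingCircle(b[:,:2].astype(np.float32));print("bush",len(b),x,y,rad,b.min(0),b.max(0))
E
python3 st.py; python3 meas.py
```

```text
13.5 [0.5621 0.1354 0.3175] yang 64.67333183581073 [[-0.9039  0.4278  0.0001]
 [ 0.4278  0.9039 -0.0001]
 [-0.0001 -0.0001 -1.    ]] 0.01781301891279661 [-0.3074 -0.4672 -1.0855] [ 0.0064 -0.0315  0.0617]
rod xmax, y 0.002917823875520572 -0.0034914537483383902 0.003878916913248651 0.11145386350254678
flange 0.014924697137930253 -0.014616777366003053 0.01516662224536301
bush 272 -0.00020999230036977679 0.00023409184359479696 0.016897032037377357 [-0.0157 -0.0165  0.1866] [0.0165 0.0169 0.1924]
rod xmax, y 0.0031751523480787716 -0.0033508327846259547 0.004029371291775865 0.11186056142458692
flange 0.014947301233519226 -0.014450710007818307 0.015310448658591875
bush 275 -0.0005024694837629795 0.00034827637136913836 0.016923589631915092 [-0.0155 -0.0164  0.1865] [0.0158 0.0171 0.1924]
```

Request:
send_rows(jaw=[0.01,0.01,0.01,0.01,0.01,0.01,0.01,0.01], translation=[[0.0004,0,0.01],[0,0,0.012],[0,0,0.012],[0,0,0.012],[0,0,0.008],[0,0,0],[0,0,0],[0,0,0]], yaw=[0,0,0,0,0,0,0,0])

```text
t: 14.4
tcp_pos: [0.5619, 0.1364, 0.264]
orientation: [[-0.904, 0.427, 0.001], [0.427, 0.904, 0.0], [-0.0, 0.001, -1.0]]
wrist_force: [0.9, 0.2, -1.3]
gripper_width: 0.0179
gripper_force: 35.0
```

```bash
python3 st.py; python3 meas.py
```

```text
14.4 [0.5619 0.1364 0.264 ] yang 64.74100642776635 [[-0.9044  0.4267  0.0007]
 [ 0.4267  0.9044  0.0003]
 [-0.0005  0.0005 -1.    ]] 0.017878771497954905 [ 0.945   0.1777 -1.3005] [-0.0633 -0.0085  0.035 ]
rod xmax, y 0.00291641455329205 -0.003494710427935088 0.0038917445191353974 0.1118467886578623
flange 0.014889520067927625 -0.014571499716280419 0.015143017580407514
bush 356 -0.0007552033057436347 -0.0008717706659808755 0.017086464911699295 [-0.0172 -0.0166  0.133 ] [0.0161 0.0158 0.1389]
rod xmax, y 0.0030000649305500088 -0.0034839335411911204 0.003897005813779362 0.11178847545321956
flange 0.015042702687796615 -0.014663008540163223 0.015066831719664926
bush 350 -0.0007967895944602787 -0.0006023027235642076 0.016964267939329147 [-0.0171 -0.0165  0.133 ] [0.0158 0.0158 0.1389]
```

Request:
send_rows(jaw=[0.01,0.01,0.01,0.01,0.01,0.01,0.01,0.01,0.01,0.01,0.01,0.01], translation=[[0,-0.0008,0],[0,0,0],[0,0,0.006],[0,0,0.008],[0,0,0.008],[0,0,0.008],[0,0,0.008],[0,0,0.008],[0,0,0.008],[0,0,0.006],[0,0,0.005],[0,0,0.003]], yaw=[0,0,0,0,0,0,0,0,0,0,0,0])

```text
t: 15.7
tcp_pos: [0.5612, 0.1356, 0.195]
orientation: [[-0.904, 0.427, -0.0], [0.427, 0.904, -0.0], [0.0, -0.0, -1.0]]
wrist_force: [-0.8, -0.1, -0.8]
gripper_width: 0.0182
gripper_force: 35.0
```

Request:
send_rows(jaw=[0.01,0.01,0.01,0.01,0.01], translation=[[0,0,0],[0,0,0],[0,0,0],[0,0,0],[0,0,0]], yaw=[0,0,0,0,0])

```text
t: 16.2
tcp_pos: [0.5614, 0.1356, 0.1957]
orientation: [[-0.904, 0.427, 0.0], [0.427, 0.904, 0.0], [-0.0, 0.0, -1.0]]
wrist_force: [-0.2, -0.5, -0.9]
gripper_width: 0.0177
gripper_force: 35.0
```

```bash
python3 st.py; python3 - <<'E'
from h import *
s=r.get_state();R=s["orientation"];p=s["tcp_pos"]
ax=p+R@np.array([-.0009,.0002,0]);print("axis",ax)
for k in range(2):
    c=r.capture("wrist");P,u,v=cloud(c)
    L=(P-p)@R
    b=L[(np.hypot(L[:,0],L[:,1])<.03)&(abs(L[:,2]-(p[2]-.128))<.003)]
    print(len(b),cv2.minEnclosingCircle(b[:,:2].astype(np.float32)),b[:,:2].min(0),b[:,:2].max(0))
a=r.capture("scene")
i=cv2.resize(a["img"][130:240,295:405,::-1],None,fx=5,fy=5,interpolation=2);cv2.imwrite("pics/s9.png",i)
# expected pixels of red band centre / mouth
for z in(.122,.128,.134):
    q=a["intrinsics"]@(a["R"]@np.r_[ax[:2],z]+a["t"]);print(z,((q[:2]/q[2])-[295,130])*5)
E
```

```text
16.2 [0.5614 0.1356 0.1957] yang 64.73792422880537 [[-0.9044  0.4268  0.0002]
 [ 0.4268  0.9044  0.0001]
 [-0.0001  0.0002 -1.    ]] 0.017746864180933176 [-0.1928 -0.518  -0.8648] [-0.0054 -0.0257  0.0208]
axis [0.5623 0.1354 0.1957]
365 ((-0.0004159746167715639, 0.0005376629997044802), 0.01675800047814846) [-0.005  -0.0158] [0.0158 0.0172]
368 ((-0.0005094614461995661, 0.0006060045561753213), 0.01670687459409237) [-0.0054 -0.0159] [0.0159 0.0172]
0.122 [257.5334 282.4987]
0.128 [257.9925 273.8715]
0.134 [258.4542 265.1966]
```

View pics/s9.png

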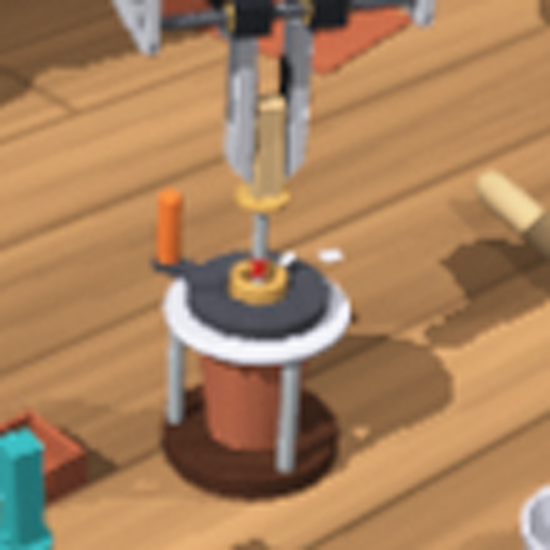

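The scene view shows the rod centred in the bush at (258,275), with the red band about 5 mm high. I'm making the final lowering.

Request:
send_rows(jaw=[0.01,0.01,0.01,0.01,0.01,0.01,0.01,0.01,0.01,0.01], translation=[[0,0.0003,0.003],[0,0,0.0022],[0,0,0],[0,0,0],[0,0,0],[0,0,0],[0,0,0],[0,0,0],[0,0,0],[0,0,0]], yaw=[0,0,0,0,0,0,0,0,0,0])

```text
t: 17.35
tcp_pos: [0.5614, 0.1359, 0.1903]
orientation: [[-0.904, 0.427, -0.0], [0.427, 0.904, -0.0], [0.0, -0.0, -1.0]]
wrist_force: [-0.8, -0.9, -0.0]
gripper_width: 0.0174
gripper_force: 35.0
```

```bash
python3 st.py; python3 - <<'E'
from h import *
s=r.get_state();R=s["orientation"];p=s["tcp_pos"]
c=r.capture("wrist");P,u,v=cloud(c);L=(P-p)@R
fl=P[(np.hypot(L[:,0],L[:,1])<.02)&(L[:,2]>.008)&(L[:,2]<.018)];print("flange top z (want .178)",np.median(fl[:,2]),len(fl))
b=P[(np.hypot(P[:,0]-.5623,P[:,1]-.1355)<.02)&(abs(P[:,2]-.128)<.003)];print("bush z",np.median(b[:,2]),cv2.minEnclosingCircle(b[:,:2].astype(np.float32)))
E
```

```text
17.35 [0.5614 0.1359 0.1903] yang 64.74283500769855 [[-0.9044  0.4267 -0.0001]
 [ 0.4267  0.9044 -0.    ]
 [ 0.0001 -0.0001 -1.    ]] 0.017428500736837126 [-0.8402 -0.9231 -0.0068] [-0.0082 -0.0415 -0.0068]
flange top z (want .178) 0.17866420723653262 383
bush z 0.12867089604377524 ((0.5620812177658081, 0.1358383148908615), 0.016711516305804253)
```

```bash
python3 -c "
from station import r
print(r.sign_off())"
```

```text
the job is handed in; nothing more can be done
None
```

The job is handed in at about 17 s: the ring is locked at its stop with the white line on the red mark, and the probe is held upright and centred to about 1 mm in the bush, with its red band level with the mouth.

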